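Snap the dust cap onto the detector port

ROBOT

A 6-joint arm with a two-finger parallel gripper is mounted at the origin on a cart in front of the work surface, level with it; the furniture and walls round the work are solid. World frame = base frame: x ahead of the robot, y to its left, z up, the work surface at z = 0. Lengths are in m, angles in rad, forces in N, time in s.
With the tool pointing down it reaches from about 0.4 to 0.825 m from the base axis. Payload 7 kg.
Tool frame: the origin (TCP) lies at the very end of the fingers, on their centre line; the grasp point (between the pads) lies 19 mm behind it (grip_depth is the distance from the TCP to the grasp point, in m); z points along the fingers, y is the direction in which the jaws open and shut (so a half turn about z gives the same grasp; the last joint's range is limited). The gripper opens to 88 mm and grips with 3 to 60 N. Pads are 19 mm wide; open, the fingers measure 130 mm over their backs; the gripper's body (78 mm by 193 mm) begins 47 mm behind the grasp point.
Start: joints at [-0.951, 0.359, 0.012, 0, -1.224, -0.288], TCP at [0.22, -0.638, 0.227] pointing down, gripper open.
Joint ranges: [-3.07, 3.07], [-1.43, 2.12], [-1.02, 1.25], [-3.03, 1.67], [-3.05, -0], [-3.03, 3.03]. Speed limits (rad/s): [2.39, 2.39, 3.01, 3.14, 3.14, 3.14].

INTERFACE

Orientations are given as [roll, pitch, yaw] about the fixed x, y, z axes, in that order (R = Rz(yaw) Ry(pitch) Rx(roll)).
In Python, from station import get_state, grab_frame, get_calibration, job_done, grip_depth gives the robot as it stands. The module is installed in compiled form; this text tells all that it offers.
- The arm moves only by the shell command python3 -m crank 'ROWS' [FORCE]. ROWS is JSON, a list of rows, each an object with "turn": the turn, a rotation vector about the tool's x, y, z each as a share of 2 pi rad, from -1 to 1, a list of three; "slide": the shift along the tool's x, y, z each as a share of 0.5 m, from -1 to 1, a list of three; "fingers": the opening, from -1 (shut) to 1 (fully open). A call has 1 to 5 rows; each row is the pose to reach, as a shift and turn from the pose commanded when the call began, along the tool's axes at that moment, turning the shorter way round; what a row does not reach only later rows make up. A row lasts 1/12 s, in which the tool goes at most 41.7 mm and 7.16 degrees, less where a joint would pass 70% of its speed; a pose out of reach is approached as far as the arm can. A call with a number of a shift or a turn outside -1 to 1 is refused whole. A call with a gripper value outside its range is refused whole. The fingers move at their own pace and stop on an object; FORCE is the grip in N (left out, the last holds). Time passes only in rows, so rows that repeat a pose let the fingers close. It gives the time, the measured TCP pose, the force and the opening at its end, in the units of the state.
- get_state(): the state, without advancing time (a new reading comes with each control period).
- grab_frame(name): name is "side" or "top" or "wrist"; returns the picture (480x640x3 uint8, red, green, blue); there is no depth.
- get_calibration(name): a dict with "K" (3x3 intrinsics, pixels), "pose" (4x4, takes a point from camera to world coordinates). Camera axes: x right, y up, looking along -z (the intrinsics and any distortion apply to the point x, -y, -z); pixel columns grow to the right and rows downward; lengths in m; the calibration is good to about 2 mm. A picture is of the moment at which its call begins: read the wrist's pose just before it. get_calibration takes no time and is no camera call; for the wrist camera it gives the pose at the moment of the call.
- job_done(): hands the job in, once; it reports no verdict.
The state is a dict: "t": time; "q": joint angles; "qd": joint speeds; "joint_efforts": joint torques, N m; "eef_pos": TCP position; "ee_rot": TCP orientation; "force": force on the tool from outside, world axes, zero at the start; "moment": the same for the moment, N m; "width": finger opening in m.
Only numpy, scipy, OpenCV 4.12 (cv2) and the standard library are available. Lean on these libraries where they do the work, as an engineer would, in place of code of your own. Each camera call takes 0.05 s, during which the arm holds its last target.

TASK

Close the open port of the detector head with its orange dust cap: pinch the cap's two white side tabs together, set the cap into the port, press it gently but fully home against the springy gasket, and only then let the tabs spread so that they lock under the rim and the cap stays down by itself. The height of the port's rim is not known exactly, so feel for it; do not force or crush anything, and leave the bottles and the vial alone.

Things in the scene. Friction and masses are not known exactly. Their poses are not given: they have to be found in the camera images.
- cap_mid (a point): centre of the orange dust cap, half-way up (22.5 mm above its underside, on its axis). It stands upright on the bench, 45 mm tall, 90 g: black plug 50 mm in diameter (foot tapered to 44) from 0 to 16 mm, orange deck 72 mm in diameter from 16 to 21 mm, two upright white finger tabs on the deck from 21 to 45 mm. z is up along its axis; the tabs lie at +y and -y.
- cap_deck (a point): centre of the deck's upper face, between the tabs, 21 mm above the cap's underside; axes as the cap's. Take the cap from above with the fingers on the outsides of the tabs; fingertips may rest on the deck beside the tabs (it reaches 36 mm from the axis) and press there.
- tab_l_pad (a point): centre of the outer face of the tab at the cap's +y; tab 20 mm wide along x, 5 mm thick, 24 mm tall. Outer faces of the two tabs are 44 mm apart when free, 32 mm when pinched fully, against stops. Each tab carries a lug on the plug's side, 2 to 7 mm above the cap's underside and 16 mm wide, reaching 31 mm from the axis when free, 25 mm (flush with the plug) when pinched fully.
- tab_r_pad (a point): the same for the tab at the cap's -y
- tab_l (a joint): travel of the +y tab towards the axis, m: 0 free (lug out), 0.006 fully pinched (lug in). Its spring pushes out with 3 N at 0, 6 N at 0.006. More than 50 N a side (100 N in all) on the cap crushes it.
- tab_r (a joint): the same for the -y tab
- port: detector head, a fixed grey box 112 x 112 x 45 mm; origin at the centre of its underside on the bench, z up. On top, on the same vertical axis, an aluminium collar 76 mm in outer diameter was left anywhere along 24 mm of height adjustment and stays there: its rim is 63 to 87 mm above the bench, not measured; feel for it.
- port_top (a point): centre of the box's upper face, 45 mm above the bench, at the bottom of the collar's bore. Bore 54 mm in diameter through a lip 5 mm thick at the rim; below the lip a groove 68 mm in diameter, where the lugs spread. The cap fits at any turn about the axis. Pressing the cap on the port with more than 25 N breaks it.
- gasket (a joint): how far the black sprung gasket ring (60 to 69 mm in diameter, 7 mm above the rim when free) is pressed down, m: 0 free; at 0.007 the deck meets the rim, a hard stop. Damped; it pushes back with 2.3 N at 0, 7 N at 0.003, 13 N at 0.007. The lugs can spread under the lip only while it is down by more than 0.003 (about 0.005 is safe); once they are locked it stays at about 0.003.
- red_cap_bottle: bystander: bottle with red cap, 56 mm in diameter, 115 mm tall; origin at the centre of its underside
- blue_cap_bottle: bystander: bottle with blue cap, 51 mm in diameter, 96 mm tall; origin at the centre of its underside
- vial: bystander: small vial with teal cap, 27 mm in diameter, 60 mm tall; origin at the centre of its underside
- wash_bottle_a: bystander: squeeze bottle with red top and bent spout, 59 mm wide, 224 mm tall; origin on its underside
Mind the look-alikes: they are no part of the job. What is shaped like the part that bears cap_mid but green or purple is not meant.

How it is judged:
On the way, in this order (a step that is already met when the one before it is completed fails the run):
1. the cap is lifted clear of the bench with both tabs pinched in by more than 4 mm (height (world z) of cap_mid above 0.05 m and value of joint each of tab_l, tab_r above 0.004 m), for 0.2 s.
2. the cap, with its tabs still pinched, is in the port's bore and presses the gasket down by more than 2.5 mm (horizontal distance between cap_mid and port below 0.004 m and value of joint gasket above 0.0025 m and value of joint each of tab_l, tab_r above 0.003 m), for 0.1 s.
At the end, for the whole second after the job is handed in: The cap is at rest in the port, within 4 mm of its axis and upright within 0.06 rad; both tabs are spread (under 2.5 mm of pinch) and the gasket stays pressed down by more than 2 mm, so the lugs hold the cap under the lip (horizontal distance between cap_mid and port below 0.004 m and angle between cap_mid's own z axis and vertical below 0.06 rad and value of joint gasket above 0.002 m and value of joint each of tab_l, tab_r below 0.0025 m and linear speed of cap below 0.02 m/s); the robot touches nothing.
It fails at once if the cap is pressed on the port with more than 25 N (contact force between cap and port above 25 N).
It fails at once if the fingers press on the cap with more than 100 N in all (50 N a side) (contact force between the fingers and cap above 100 N).
It fails at once if a bottle or the vial is pushed by more than 2 cm (distance of any of red_cap_bottle, blue_cap_bottle, vial, wash_bottle_a from where it was at the start of the episode above 0.02 m).
It also fails if it takes over 48 s, if anything falls off the work surface, if the arm or the gripper's body presses on something with over 40 N, if the wrist force passes 120 N, or if a joint passes its speed limit or range.

## Working session

There is one attempt and no reset: what is moved stays moved. The work goes in short steps, Python scripts to look and compute and a shell command to move; the robot and the scene stay as the last step left them, time stands still between calls to the robot, and variables do not carry over. Pictures are saved under pics/ and viewed, and the job is handed in when it is done.

```bash
mkdir -p pics; python3 - <<'E'
from station import *
import cv2
s=get_state();print(s,grip_depth)
for n in("side","top","wrist"):
    c=get_calibration(n);print(n,c)
    cv2.imwrite(f"pics/{n}0.png",grab_frame(n)[:,:,::-1])
E
```

```text
{'t': 0.0, 'q': array([-9.50907216e-01,  3.59376710e-01,  1.10317774e-02, -3.65074003e-04,
       -1.22411590e+00, -2.88114354e-01]), 'qd': array([-5.01833873e-04, -1.35254967e-05, -5.18074608e-04, -2.22611723e-04,
        7.76463144e-04,  2.58271924e-04]), 'joint_efforts': array([-9.59420795e-04, -5.82715702e+01,  2.93039507e+01,  6.99655920e+00,
        6.93778595e-03, -1.15162370e-04]), 'eef_pos': array([ 0.21967673, -0.6377102 ,  0.22561481]), 'ee_rot': array([ 3.13989924e+00, -1.43962302e-04, -2.80994211e+00]), 'force': array([-0.34154151, -0.75770857, -0.66704279]), 'moment': array([0.00663608, 0.02538757, 0.00119195]), 'width': 0.08794952466598223} 0.0188
side {'K': array([[539.84346903,   0.        , 318.69494732],
       [  0.        , 539.84346903, 245.98694714],
       [  0.        ,   0.        ,   1.        ]]), 'pose': array([[-0.95375735,  0.13165549, -0.27021055,  0.10161088],
       [-0.30056574, -0.42573145,  0.85347113,  1.28582778],
       [-0.00267297,  0.8952204 ,  0.44561563,  0.72809721],
       [ 0.        ,  0.        ,  0.        ,  1.        ]])}
top {'K':
[... 226 characters left out ...]
      3.81569266e-01],
       [-9.99973435e-01,  9.97762711e-04, -7.22033753e-03,
         5.55128996e-03],
       [-7.00399818e-03,  1.42735660e-01,  9.89736063e-01,
         1.20341000e+00],
       [ 0.00000000e+00,  0.00000000e+00,  0.00000000e+00,
         1.00000000e+00]])}
wrist {'K': array([[346.83280333,   0.        , 323.74664781],
       [  0.        , 346.83280333, 242.11818606],
       [  0.        ,   0.        ,   1.        ]]), 'pose': array([[-0.32570536, -0.9107112 , -0.2540101 ,  0.15090399],
       [ 0.94546816, -0.31303526, -0.0899938 , -0.66163362],
       [ 0.00244424, -0.26946992,  0.9630057 ,  0.38342274],
       [ 0.        ,  0.        ,  0.        ,  1.        ]])}
```

View pics/side0.png

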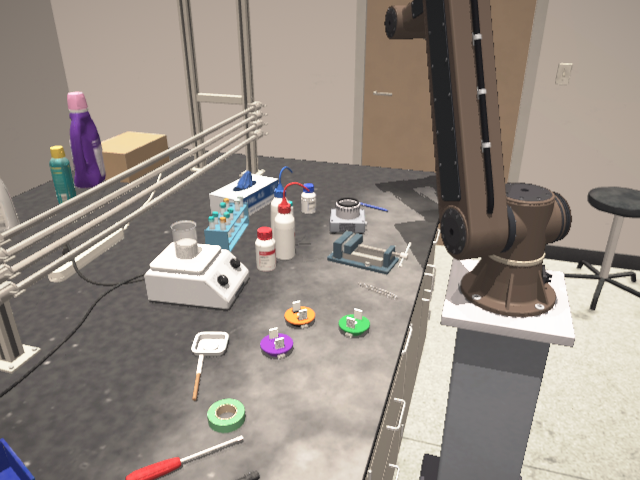

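View pics/top0.png

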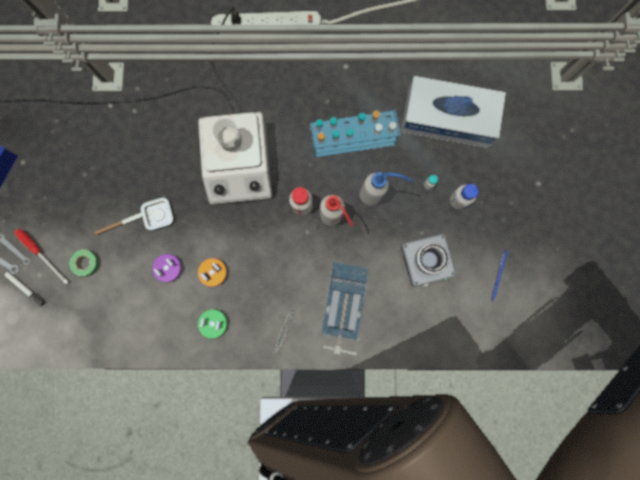

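View pics/wrist0.png

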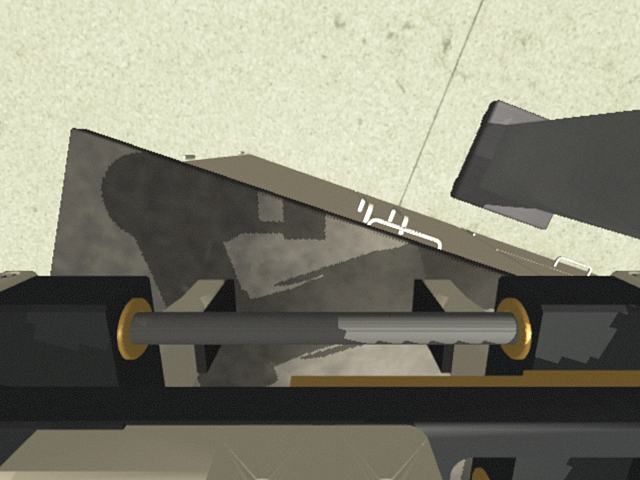

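Seen from the top, three things could be the cap: orange (212,272), purple (167,267) and green (212,324). I choose the orange one. The port is the grey box with a collar at (432,258).

```bash
cat > h.py <<'E'
from station import *
import cv2, numpy as np
from scipy.spatial.transform import Rotation as R
def ray(c,u,v):
    K=c["K"];P=c["pose"]
    d=P[:3,:3]@np.array([(u-K[0,2])/K[0,0],-(v-K[1,2])/K[1,1],-1]);return P[:3,3],d
def plane(c,u,v,z):
    o,d=ray(c,u,v);return (o+d*(z-o[2])/d[2])
def proj(c,p):
    P=c["pose"];q=P[:3,:3].T@(np.array(p)-P[:3,3]);K=c["K"]
    return K[0,0]*q[0]/-q[2]+K[0,2],K[1,1]*q[1]/q[2]+K[1,2]
E
python3 - <<'E'
from h import *
for n,box,pb in(("top",(185,245,245,300),(395,230,465,290)),("side",(270,290,330,335),(320,190,375,240))):
    im=cv2.imread(f"pics/{n}0.png");c=get_calibration(n)
    x0,y0,x1,y1=box
    hsv=cv2.cvtColor(im,cv2.COLOR_BGR2HSV)
    m=np.zeros(im.shape[:2],np.uint8)
    m[y0:y1,x0:x1]=cv2.inRange(hsv,(8,150,80),(22,255,255))[y0:y1,x0:x1]
    ct=np.vstack(cv2.findContours(m,cv2.RETR_EXTERNAL,cv2.CHAIN_APPROX_NONE)[0])
    e=cv2.fitEllipse(cv2.convexHull(ct));print(n,e,[plane(c,*e[0],z)for z in(.0185,.021)])
    w=np.zeros_like(m);w[y0:y1,x0:x1]=cv2.inRange(hsv,(0,0,130),(180,70,255))[y0:y1,x0:x1]
    k,l,st,ce=cv2.connectedComponentsWithStats(w)
    for i in range(1,k):
        if st[i,4]>5: print(' white',ce[i],st[i],plane(c,*ce[i],.045 if n=='top' else .035))
    a=cv2.resize(im[y0:y1,x0:x1],None,fx=6,fy=6,interpolation=cv2.INTER_CUBIC)
    x0,y0,x1,y1=pb
    b=cv2.resize(im[y0:y1,x0:x1],None,fx=5,fy=5,interpolation=cv2.INTER_CUBIC)
    H=max(a.shape[0],b.shape[0]);o=np.zeros((H,a.shape[1]+b.shape[1],3),np.uint8);o[:a.shape[0],:a.shape[1]]=a;o[:b.shape[0],a.shape[1]:]=b
    cv2.imwrite(f"pics/{n}crop.png",o);print(o.shape)
E
```

```text
top ((212.23915100097656, 271.8497314453125), (26.825557708740234, 27.557533264160156), 61.63304901123047) [array([0.46455457, 0.28581127, 0.0185    ]), array([0.46437948, 0.28521996, 0.021     ])]
 white [212. 257.] [209 257   7   1   7] [0.50024632 0.28145466 0.045     ]
 white [215.46875 266.375  ] [213 263   6   8  32] [0.47651327 0.27186592 0.045     ]
 white [211.09090909 271.90909091] [209 270   5   5  22] [0.46254482 0.28243362 0.045     ]
 white [203.44 276.36] [201 273   6   7  25] [0.45132722 0.30130937 0.045     ]
 white [187.66666667 281.90196078] [185 277   8  13  51] [0.43737303 0.34045932 0.045     ]
 white [199.95454545 281.77272727] [196 276  11  11  22] [0.4377482 0.3095655 0.045    ]
(330, 710, 3)
side ((299.146484375, 316.7231750488281), (15.1167573928833, 29.30670928955078), 90.11598205566406) [array([0.46408291, 0.29383581, 0.0185    ]), array([0.46280588, 0.29733073, 0.021     ])]
 white [300.18268793 311.01822323] [ 270  290   60   45 2195] [0.46115371 0.29398846 0.035     ]
(270, 635, 3)
```

View pics/topcrop.png

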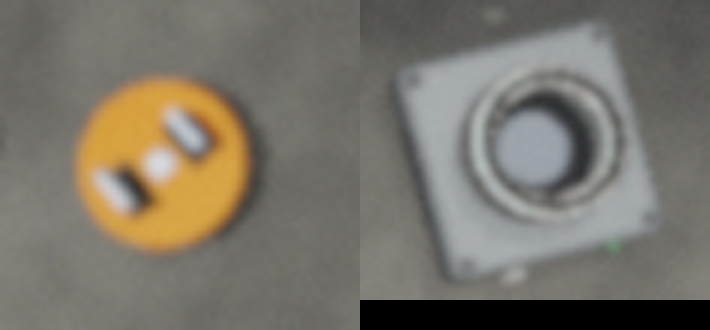

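View pics/sidecrop.png

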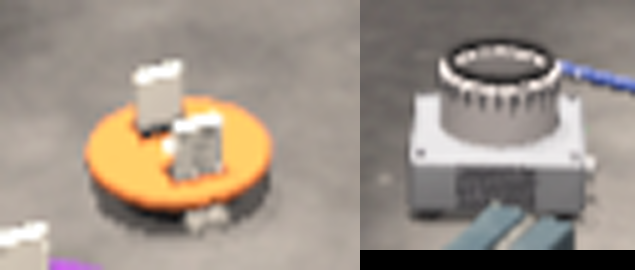

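Both crops confirm the choice. The orange cap stands upright, with its white tabs on a line at about -50° in the world. Next I'll get rough positions of everything and plan the travel, with a wrist look at the port on the way.

```bash
cat >> h.py <<'E'
def rel(pos,yaw_deg,base=None):
    s=get_state(); p=s["eef_pos"]; Rm=R.from_euler("xyz",s["ee_rot"])
    if base is not None: p,Rm=np.array(base[:3]),R.from_euler("xyz",[np.pi,0,np.radians(base[3])])
    Rt=R.from_euler("xyz",[np.pi,0,np.radians(yaw_deg)])
    d=Rm.inv().apply(np.array(pos)-p); rv=(Rm.inv()*Rt).as_rotvec()
    n=max(np.linalg.norm(d)/.0417,np.degrees(np.linalg.norm(rv))/7.16)
    print("slide",np.round(d/.5,4),"turn",np.round(rv/2/np.pi,4),"rows",round(n,1),"at",np.round(s["eef_pos"],4),np.round(np.degrees(s["ee_rot"]),2),'t',round(s["t"],2))
E
python3 - <<'E'
from h import *
t=get_calibration("top");s=get_calibration("side")
for n,p,z in(("boxc",[(403,246),(444,235.6),(454,274),(413,285)],.045),("rim",[(432.5,258)],.075),("washred",[(333,204)],.2),("washblue",[(379,181)],.2),("redb",[(300,195)],.115),("cube",[(235,157)],.06)):
    print(n,[plane(t,*q,z).round(3) for q in p], np.mean([plane(t,*q,z) for q in p],0).round(4))
rel([0.42,-.3,.3],180); 
E
```

```text
boxc [array([ 0.529, -0.202,  0.045]), array([ 0.556, -0.306,  0.045]), array([ 0.458, -0.328,  0.045]), array([ 0.431, -0.224,  0.045])] [ 0.4933 -0.2649  0.045 ]
rim [array([ 0.495, -0.268,  0.075])] [ 0.4954 -0.2679  0.075 ]
washred [array([ 0.603, -0.021,  0.2  ])] [ 0.6031 -0.0208  0.2   ]
washblue [array([ 0.656, -0.124,  0.2  ])] [ 0.6557 -0.1239  0.2   ]
redb [array([0.644, 0.057, 0.115])] [0.644  0.0567 0.115 ]
cube [array([0.757, 0.228, 0.06 ])] [0.7575 0.2276 0.06  ]
slide [-0.5987  0.5086 -0.1477] turn [ 0.0002 -0.0001  0.0528] rows 9.6 at [ 0.2198 -0.6378  0.2258] [ 1.7993e+02 -1.0000e-02 -1.6099e+02] t 0.15
```

```bash
python3 - <<'E'
from h import *
rel([0.570,-.266,.25],180)
E
```

```text
slide [-0.9045  0.4751 -0.0478] turn [ 0.0002 -0.0001  0.0528] rows 12.3 at [ 0.2198 -0.6378  0.2258] [ 1.7993e+02 -1.0000e-02 -1.6099e+02] t 0.15
```

```bash
python3 -m crank '[{"turn":[0,0,0.0528],"slide":[-0.9045,0.4751,-0.0478],"fingers":1},{"turn":[0,0,0.0528],"slide":[-0.9045,0.4751,-0.0478],"fingers":1},{"turn":[0,0,0.0528],"slide":[-0.9045,0.4751,-0.0478],"fingers":1},{"turn":[0,0,0.0528],"slide":[-0.9045,0.4751,-0.0478],"fingers":1},{"turn":[0,0,0.0528],"slide":[-0.9045,0.4751,-0.0478],"fingers":1}]'
python3 - <<'E'
from h import *
rel([0.570,-.266,.25],180)
E
```

```text
t: 0.57
eef_pos: [0.3612, -0.4874, 0.236]
ee_rot: [3.141, -0.0, 3.14]
force: [0.8, -0.5, 0.5]
width: 0.0875
slide [-0.4172  0.4434 -0.0279] turn [ 0.0001 -0.     -0.0002] rows 7.3 at [ 0.3612 -0.4874  0.236 ] [ 1.7998e+02 -1.0000e-02  1.7993e+02] t 0.57
```

```bash
python3 -m crank '[{"turn":[0,0,0],"slide":[-0.41,0.435,-0.028],"fingers":1},{"turn":[0,0,0],"slide":[-0.41,0.435,-0.028],"fingers":1},{"turn":[0,0,0],"slide":[-0.41,0.435,-0.028],"fingers":1},{"turn":[0,0,0],"slide":[-0.41,0.435,-0.028],"fingers":1},{"turn":[0,0,0],"slide":[-0.41,0.435,-0.028],"fingers":1}]'
python3 - <<'E'
from h import *
rel([0.570,-.266,.25],180)
E
```

```text
t: 0.98
eef_pos: [0.5041, -0.3357, 0.246]
ee_rot: [3.141, 0.0, -3.141]
force: [-0.4, -0.8, -0.4]
width: 0.0873
slide [-0.1318  0.1394 -0.0079] turn [0. 0. 0.] rows 2.3 at [ 0.5041 -0.3357  0.246 ] [ 179.99    0.   -179.99] t 0.98
```

```bash
python3 -m crank '[{"turn":[0,0,0],"slide":[-0.132,0.139,-0.008],"fingers":1},{"turn":[0,0,0],"slide":[-0.132,0.139,-0.008],"fingers":1},{"turn":[0,0,0],"slide":[-0.132,0.139,-0.008],"fingers":1},{"turn":[0,0,0],"slide":[-0.132,0.139,-0.008],"fingers":1}]'
python3 - <<'E'
from h import *
c=get_calibration("wrist");np.save("w1.npy",c["pose"])
cv2.imwrite("pics/w1.png",grab_frame("wrist")[:,:,::-1])
print(c["pose"].round(4),get_state()["eef_pos"])
E
```

```text
t: 1.32
eef_pos: [0.5714, -0.2653, 0.2493]
ee_rot: [3.141, -0.0, -3.138]
force: [-0.6, -0.8, -0.5]
width: 0.0874
[[-0.0038 -0.9632 -0.2688  0.4986]
 [ 1.     -0.0033 -0.0026 -0.2657]
 [ 0.0017 -0.2688  0.9632  0.407 ]
 [ 0.      0.      0.      1.    ]] [ 0.57005553 -0.26650094  0.24928102]
```

View pics/w1.png

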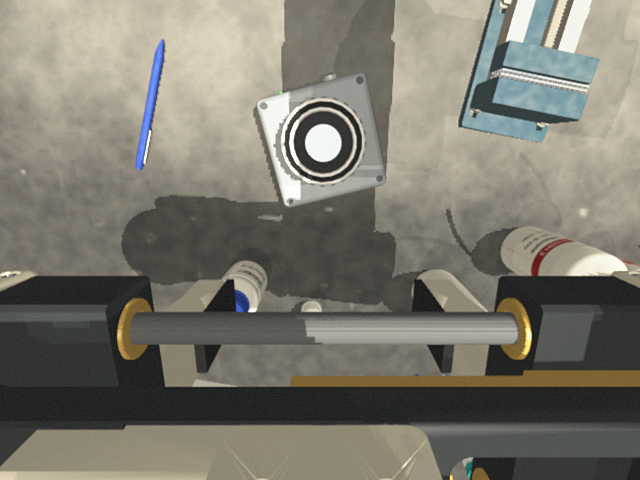

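The wrist view shows the port from almost straight above: collar at about (323,140), with box corner screws near (263,105), (360,78), (379,180) and (290,202).

```bash
python3 - <<'E'
from h import *
c=get_calibration("wrist");c["pose"]=np.load("w1.npy")
im=cv2.imread("pics/w1.png");g=cv2.cvtColor(im,cv2.COLOR_BGR2GRAY)
x0,y0=240,60
cr=g[60:220,240:410]
for nm,m in(("white disc",cr>225),("dark",cr<70)):
    m=m.astype(np.uint8)*255
    for ct in cv2.findContours(m,cv2.RETR_LIST,cv2.CHAIN_APPROX_NONE)[0]:
        if len(ct)>60:
            e=cv2.fitEllipse(ct);cx,cy=e[0][0]+x0,e[0][1]+y0
            print(nm,len(ct),np.round([cx,cy,*e[1]],1),[ (z,plane(c,cx,cy,z)[:2].round(4).tolist()) for z in(.045,.075)])
print(plane(c,323,141.25,.045))
cv2.imwrite("pics/w1c.png",cv2.resize(im[60:220,240:410],None,fx=3.6,fy=3.6,interpolation=cv2.INTER_CUBIC))
E
```

```text
white disc 61 [289.9 160.5   7.1  29.2] [(0.045, [0.5136, -0.2994]), (0.075, [0.5123, -0.2966])]
white disc 100 [322.8 142.5  34.4  35.8] [(0.045, [0.4959, -0.2661]), (0.075, [0.4961, -0.2661])]
white disc 91 [301.1 142.2  21.4  43. ] [(0.045, [0.4956, -0.2878]), (0.075, [0.4958, -0.2859])]
white disc 95 [319.  136.2  70.4  78.1] [(0.045, [0.4898, -0.2699]), (0.075, [0.4905, -0.2695])]
white disc 289 [282.6 142.   28.1 118.8] [(0.045, [0.4955, -0.3063]), (0.075, [0.4958, -0.303])]
dark 111 [322.8 142.4  38.8  40.6] [(0.045, [0.4958, -0.2661]), (0.075, [0.496, -0.266])]
dark 167 [322.9 141.7  57.1  59.8] [(0.045, [0.4951, -0.266]), (0.075, [0.4954, -0.2659])]
dark 202 [322.5 141.5  69.7  72.1] [(0.045, [0.4949, -0.2664]), (0.075, [0.4952, -0.2664])]
dark 219 [322.9 141.1  75.   78.5] [(0.045, [0.4945, -0.2659]), (0.075, [0.4948, -0.2659])]
[ 0.49463843 -0.26586386  0.045     ]
```

View pics/w1c.png

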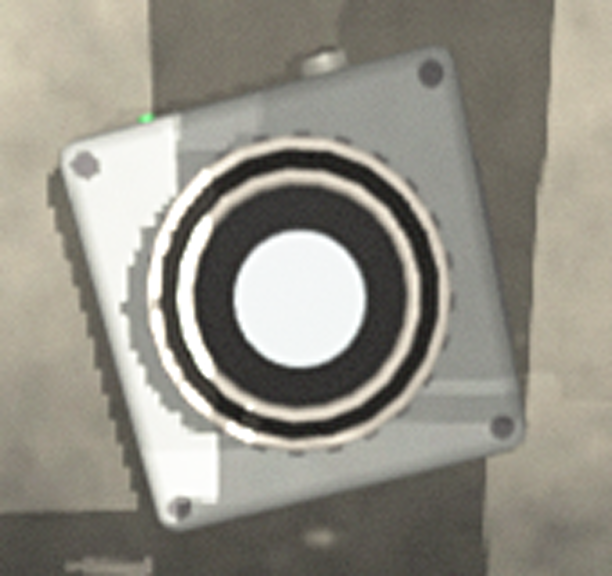

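The port axis is about (0.495, -0.266). The top and wrist views agree to 1 mm. Apparent gasket size puts the rim at roughly 0.08 m, to be felt. Now I'll go to the cap, passing high over the wash bottles.

```bash
python3 - <<'E'
from h import *
rel([0.535,.033,.32],-155);rel([0.52,.333,.25],-140)
E
```

```text
slide [ 0.0686  0.5992 -0.1412] turn [ 0.0001 -0.0001 -0.069 ] rows 7.4 at [ 0.5701 -0.2665  0.2493] [ 1.7998e+02 -5.0000e-02 -1.7984e+02] t 1.37
slide [ 9.6800e-02  1.1993e+00 -1.0000e-03] turn [ 1.000e-04 -1.000e-04 -1.107e-01] rows 14.4 at [ 0.5701 -0.2665  0.2493] [ 1.7998e+02 -5.0000e-02 -1.7984e+02] t 1.37
```

```bash
python3 -m crank '[{"turn":[0,0,0],"slide":[0,0,-0.141],"fingers":1},{"turn":[0,0,-0.02],"slide":[0.05,0.08,-0.141],"fingers":1},{"turn":[0,0,-0.069],"slide":[0.069,0.6,-0.141],"fingers":1},{"turn":[0,0,-0.069],"slide":[0.069,0.6,-0.141],"fingers":1},{"turn":[0,0,-0.069],"slide":[0.069,0.6,-0.141],"fingers":1}]'
python3 - <<'E'
from h import *
rel([0.53,.13,.32],-150)
E
```

```text
t: 1.78
eef_pos: [0.5418, -0.1131, 0.3171]
ee_rot: [-3.141, 0.001, -2.704]
force: [1.5, 0.4, -0.7]
width: 0.0879
slide [-0.1848  0.4503 -0.0056] turn [-0.      0.0002 -0.0136] rows 5.8 at [ 0.5418 -0.1131  0.3171] [-1.7999e+02  6.0000e-02 -1.5491e+02] t 1.78
```

```bash
python3 -m crank '[{"turn":[0,0,-0.0136],"slide":[-0.185,0.45,-0.006],"fingers":1},{"turn":[0,0,-0.0136],"slide":[-0.185,0.45,-0.006],"fingers":1},{"turn":[0,0,-0.0136],"slide":[-0.185,0.45,-0.006],"fingers":1},{"turn":[0,0,-0.0136],"slide":[-0.185,0.45,-0.006],"fingers":1},{"turn":[0,0,-0.0136],"slide":[-0.185,0.45,-0.006],"fingers":1}]'
python3 - <<'E'
from h import *
rel([0.52,.333,.25],-140)
E
```

```text
t: 2.2
eef_pos: [0.5331, 0.0955, 0.3195]
ee_rot: [3.142, 0.0, -2.624]
force: [1.2, -0.3, 0.2]
width: 0.0879
slide [-0.2121  0.4257  0.1391] turn [-0.      0.0001 -0.0287] rows 5.9 at [0.5331 0.0955 0.3195] [ 1.8000e+02  3.0000e-02 -1.5034e+02] t 2.2
```

```bash
python3 -m crank '[{"turn":[0,0,-0.0287],"slide":[-0.18,0.36,0.139],"fingers":1},{"turn":[0,0,-0.0287],"slide":[-0.18,0.36,0.139],"fingers":1},{"turn":[0,0,-0.0287],"slide":[-0.18,0.36,0.139],"fingers":1},{"turn":[0,0,-0.0287],"slide":[-0.18,0.36,0.139],"fingers":1},{"turn":[0,0,-0.0287],"slide":[-0.18,0.36,0.139],"fingers":1}]'
python3 -m crank '[{"turn":[0,0,0],"slide":[0,0,0],"fingers":1},{"turn":[0,0,0],"slide":[0,0,0],"fingers":1}]'
python3 - <<'E'
from h import *
rel([0.52,.333,.25],-140)
c=get_calibration("wrist");np.save("w2.npy",c["pose"])
cv2.imwrite("pics/w2.png",grab_frame("wrist")[:,:,::-1])
E
```

```text
t: 2.62
eef_pos: [0.5228, 0.2921, 0.2508]
ee_rot: [-3.142, 0.0, -2.443]
force: [0.7, -1.3, 0.2]
width: 0.0876
t: 2.78
eef_pos: [0.5225, 0.2919, 0.2494]
ee_rot: [-3.141, -0.003, -2.441]
force: [0.1, -0.6, -0.2]
width: 0.088
slide [-0.0493  0.066  -0.0013] turn [-0.     -0.0005  0.0004] rows 1.0 at [0.5225 0.2919 0.2494] [-179.99   -0.18 -139.84] t 2.78
```

View pics/w2.png

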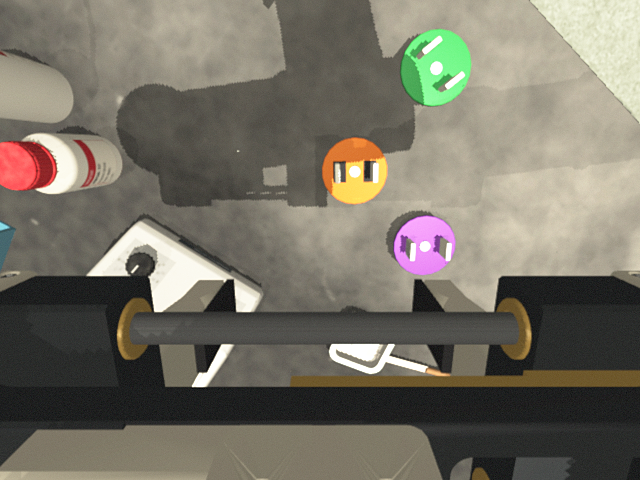

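The wrist view shows the orange cap at (355,171) with its tabs nearly level in the image, so the yaw is close. Green is at (436,67) and purple at (425,245).

```bash
python3 - <<'E'
from h import *
c=get_calibration("wrist");c["pose"]=np.load("w2.npy")
im=cv2.imread("pics/w2.png");x0,y0,x1,y1=310,125,400,215
cr=im[y0:y1,x0:x1];hsv=cv2.cvtColor(cr,cv2.COLOR_BGR2HSV)
m=cv2.inRange(hsv,(8,150,60),(25,255,255))
ct=max(cv2.findContours(m,cv2.RETR_EXTERNAL,cv2.CHAIN_APPROX_NONE)[0],key=len)
e=cv2.fitEllipse(cv2.convexHull(ct));print(e,plane(c,e[0][0]+x0,e[0][1]+y0,.021))
w=cv2.inRange(hsv,(0,0,110),(180,90,255))
k,l,st,ce=cv2.connectedComponentsWithStats(w)
for i in range(1,k):
    if st[i,4]>8: print(ce[i]+[x0,y0],st[i],plane(c,*(ce[i]+[x0,y0]),.021),plane(c,*(ce[i]+[x0,y0]),.045))
cv2.imwrite("pics/w2c.png",cv2.resize(cr,None,fx=6,fy=6,interpolation=cv2.INTER_CUBIC))
E
```

```text
((43.99504089355469, 45.195133209228516), (64.59771728515625, 66.59220886230469), 23.65048599243164) [0.46502761 0.28723435 0.021     ]
[370.10260337 195.9453803 ] [   0   25   90   65 1959] [0.47454971 0.31962738 0.021     ] [0.47408095 0.31502578 0.045     ]
[374.29268293 172.09756098] [ 60  37   9  21 164] [0.45222671 0.30556997 0.021     ] [0.45314459 0.30184157 0.045     ]
[337.4137931  172.64655172] [ 24  38   7  20 116] [0.47871382 0.27510289 0.021     ] [0.4779864  0.27326701 0.045     ]
[354.32727273 171.19090909] [ 39  41  12  12 110] [0.46559403 0.28822058 0.021     ] [0.46568157 0.28556987 0.045     ]
```

View pics/w2c.png

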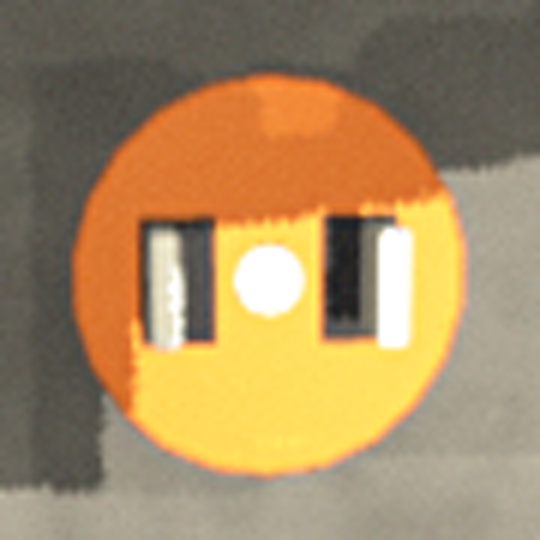

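```bash
python3 - <<'E'
from h import *
rel([0.4653,.2875,.10],-139.5)
E
```

```text
slide [0.0921 0.069  0.3011] turn [-0.0001 -0.0003 -0.0011] rows 3.9 at [0.5229 0.291  0.2505] [-1.7998e+02 -1.0000e-01 -1.3990e+02] t 2.83
```

```bash
python3 -m crank '[{"turn":[0,0,-0.0011],"slide":[0.092,0.069,0.15],"fingers":0.364},{"turn":[0,0,-0.0011],"slide":[0.092,0.069,0.15],"fingers":0.364},{"turn":[0,0,-0.0011],"slide":[0.092,0.069,0.301],"fingers":0.364},{"turn":[0,0,-0.0011],"slide":[0.092,0.069,0.301],"fingers":0.364},{"turn":[0,0,-0.0011],"slide":[0.092,0.069,0.301],"fingers":0.364}]'
python3 -m crank '[{"turn":[0,0,0],"slide":[0,0,0],"fingers":0.364},{"turn":[0,0,0],"slide":[0,0,0],"fingers":0.364}]'
python3 - <<'E'
from h import *
rel([0.4653,.2875,.024],-139.5)
c=get_calibration("wrist");np.save("w3.npy",c["pose"])
im=grab_frame("wrist")[:,:,::-1].copy()
for p in((.4653,.2875,.021),):
    u,v=proj(c,p);print(u,v);cv2.circle(im,(int(u),int(v)),3,(255,0,0),-1)
cv2.imwrite("pics/w3.png",im)
t=grab_frame("top")[:,:,::-1]; cv2.imwrite("pics/t3.png",cv2.resize(t[200:340,130:300],None,fx=4,fy=4))
E
```

```text
t: 3.25
eef_pos: [0.4621, 0.2834, 0.095]
ee_rot: [-3.142, -0.01, -2.438]
force: [-1.3, -1.0, -1.2]
width: 0.0621
t: 3.42
eef_pos: [0.4675, 0.2885, 0.1031]
ee_rot: [-3.141, 0.003, -2.436]
force: [0.8, 1.0, 1.6]
width: 0.06
slide [0.0051 0.0014 0.1583] turn [-0.0001  0.0004 -0.0002] rows 1.9 at [0.4675 0.2885 0.1031] [-1.7997e+02  1.5000e-01 -1.3957e+02] t 3.42
324.15210335360655 246.11227658913143
```

View pics/w3.png

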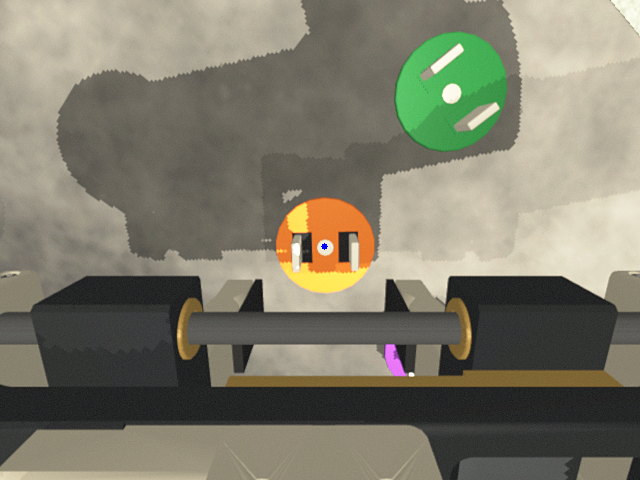

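The cap centre projects onto its white dot at (324,246), and the jaws straddle the tabs. Going down.

```bash
python3 -m crank '[{"turn":[0,0,0],"slide":[0.004,0.001,0.06],"fingers":0.364},{"turn":[0,0,0],"slide":[0.004,0.001,0.11],"fingers":0.364},{"turn":[0,0,0],"slide":[0.004,0.001,0.13],"fingers":0.364},{"turn":[0,0,0],"slide":[0.004,0.001,0.13],"fingers":0.364},{"turn":[0,0,0],"slide":[0.004,0.001,0.13],"fingers":0.364}]'
python3 -m crank '[{"turn":[0,0,0],"slide":[0,0,0],"fingers":0.364},{"turn":[0,0,0],"slide":[0,0,0],"fingers":0.364}]'
python3 - <<'E'
from h import *
rel([0.4653,.2875,.0235],-139.5)
E
```

```text
t: 3.93
eef_pos: [0.4646, 0.288, 0.0368]
ee_rot: [-3.141, 0.001, -2.435]
force: [-0.0, -0.0, 0.5]
width: 0.0599
t: 4.1
eef_pos: [0.4647, 0.2884, 0.0373]
ee_rot: [3.141, 0.003, -2.435]
force: [0.0, 0.4, -0.3]
width: 0.0602
slide [ 0.0003 -0.0021  0.0276] turn [ 0.      0.0004 -0.0001] rows 0.3 at [0.4647 0.2884 0.0373] [ 1.7998e+02  1.5000e-01 -1.3952e+02] t 4.1
```

```bash
python3 -m crank '[{"turn":[0,0,0],"slide":[0,-0.001,0.014],"fingers":0.364},{"turn":[0,0,0],"slide":[0,-0.001,0.027],"fingers":0.364},{"turn":[0,0,0],"slide":[0,-0.001,0.027],"fingers":0.364},{"turn":[0,0,0],"slide":[0,-0.001,0.027],"fingers":0.364}]'
python3 - <<'E'
from h import *
rel([0.4653,.2875,.0235],-139.5); print(get_state()["force"])
E
```

```text
t: 4.43
eef_pos: [0.4639, 0.2868, 0.0218]
ee_rot: [-3.141, -0.001, -2.435]
force: [-0.5, -0.1, 0.6]
width: 0.0597
slide [-0.0029 -0.0007 -0.0035] turn [-0.     -0.0001 -0.0001] rows 0.1 at [0.4639 0.2868 0.0218] [-1.7999e+02 -5.0000e-02 -1.3953e+02] t 4.43
[-0.49750214 -0.12956438  0.6390954 ]
```

```bash
python3 -m crank '[{"turn":[0,0,0],"slide":[0,0,-0.001],"fingers":0.2},{"turn":[0,0,0],"slide":[0,0,-0.001],"fingers":0.1},{"turn":[0,0,0],"slide":[0,0,-0.001],"fingers":0},{"turn":[0,0,0],"slide":[0,0,-0.001],"fingers":-0.1},{"turn":[0,0,0],"slide":[0,0,-0.001],"fingers":-0.2}]' 20
python3 -m crank '[{"turn":[0,0,0],"slide":[0,0,0],"fingers":-0.35},{"turn":[0,0,0],"slide":[0,0,0],"fingers":-0.4},{"turn":[0,0,0],"slide":[0,0,0],"fingers":-0.4},{"turn":[0,0,0],"slide":[0,0,0],"fingers":-0.4}]' 20
python3 - <<'E'
from h import *
rel([0.4653,.2875,.0235],-139.5); print(get_state()["force"])
E
```

```text
t: 4.85
eef_pos: [0.4641, 0.287, 0.0227]
ee_rot: [-3.142, -0.0, -2.435]
force: [-0.1, -0.2, 1.5]
width: 0.0381
t: 5.18
eef_pos: [0.4642, 0.287, 0.0229]
ee_rot: [-3.142, 0.0, -2.435]
force: [-1.4, -0.4, 4.2]
width: 0.031
slide [-0.0023 -0.0008 -0.0013] turn [-0.      0.     -0.0001] rows 0.0 at [0.4642 0.287  0.0229] [-180.      0.   -139.53] t 5.18
[-1.40596162 -0.3756095   4.19077473]
```

Pinched to 31–32 mm, the stops. Lift and look.

```bash
python3 -m crank '[{"turn":[0,0,0],"slide":[0,0,-0.02],"fingers":-0.5},{"turn":[0,0,0],"slide":[0,0,-0.08],"fingers":-0.5},{"turn":[0,0,0],"slide":[0,0,-0.16],"fingers":-0.5},{"turn":[0,0,0],"slide":[0,0,-0.24],"fingers":-0.5},{"turn":[0,0,0],"slide":[0,0,-0.32],"fingers":-0.5}]' 25
python3 -m crank '[{"turn":[0,0,0],"slide":[0,0,-0.24],"fingers":-0.5},{"turn":[0,0,0],"slide":[0,0,-0.24],"fingers":-0.5},{"turn":[0,0,0],"slide":[0,0,-0.24],"fingers":-0.5},{"turn":[0,0,0],"slide":[0,0,-0.24],"fingers":-0.5},{"turn":[0,0,0],"slide":[0,0,-0.24],"fingers":-0.5}]'
python3 - <<'E'
from h import *
rel([0.535,.05,.32],-155);print(get_state()["force"])
c=get_calibration("wrist")
cv2.imwrite("pics/w4.png",grab_frame("wrist")[:,:,::-1])
cv2.imwrite("pics/s4.png",cv2.resize(grab_frame("side")[:,:,::-1][100:400,180:480],None,fx=2,fy=2))
E
```

```text
t: 5.6
eef_pos: [0.4637, 0.2866, 0.1848]
ee_rot: [-3.142, -0.001, -2.435]
force: [1.0, 0.4, -1.4]
width: 0.0309
t: 6.02
eef_pos: [0.4646, 0.2876, 0.3057]
ee_rot: [3.14, 0.005, -2.435]
force: [-0.6, -0.4, -2.5]
width: 0.0309
slide [ 0.2012 -0.4529 -0.0302] turn [0.0003 0.0008 0.0429] rows 6.0 at [0.4646 0.2876 0.3057] [ 179.93    0.31 -139.54] t 6.02
[-0.59540681 -0.38066184 -2.51895152]
```

View pics/s4.png

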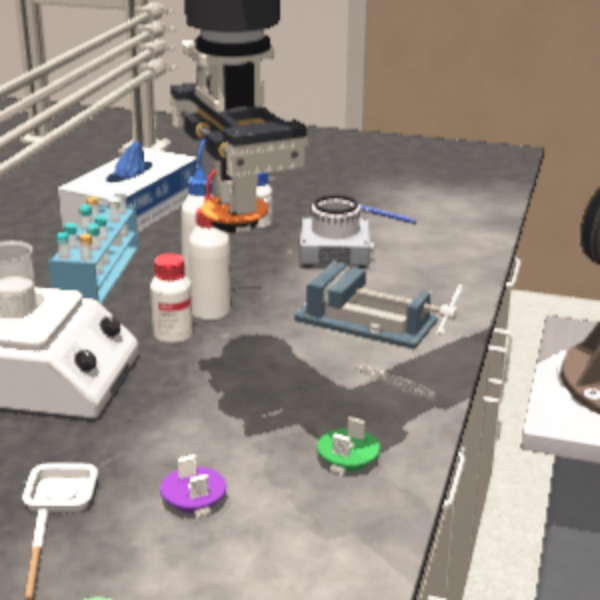

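View pics/w4.png

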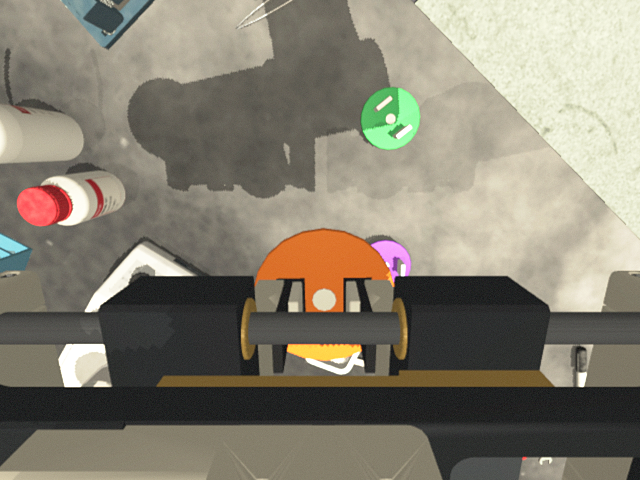

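The cap is held level, with its white dot at (324,299). I'll measure its offset from the TCP.

```bash
python3 - <<'E'
from h import *
s=get_state();c=get_calibration("wrist")
im=cv2.imread("pics/w4.png");cr=im[280:315,305:345]
m=cv2.inRange(cr,(170,170,170),(255,255,255));M=cv2.moments(m,True)
u,v=M["m10"]/M["m00"]+305,M["m01"]/M["m00"]+280
Rm=R.from_euler("xyz",s["ee_rot"])
p=plane(c,u,v,s["eef_pos"][2]-.0018);print(M["m00"],u,v,p,Rm.inv().apply(p-s["eef_pos"]))
hsv=cv2.cvtColor(im,cv2.COLOR_BGR2HSV)[220:280,240:410]
o=cv2.inRange(hsv,(5,150,60),(25,255,255));ys,xs=np.nonzero(o);t=ys.min();print("top edge row",t+220,plane(c,324,t+220,s["eef_pos"][2]-.0018),)
pe=plane(c,324,t+220,s["eef_pos"][2]-.0018);print(Rm.inv().apply(pe-s["eef_pos"]))
E
```

```text
364.0 323.7362637362637 299.31868131868134 [0.46451452 0.28803452 0.30031987] [-0.00168079  0.00037504  0.00179859]
top edge row 229 [0.43690918 0.26465682 0.30031987]
[0.03449316 0.00049848 0.00183346]
```

```bash
python3 -m crank '[{"turn":[0,0,0.04],"slide":[0.2,-0.45,-0.02],"fingers":-0.5},{"turn":[0,0,0.04],"slide":[0.2,-0.45,-0.02],"fingers":-0.5},{"turn":[0,0,0.04],"slide":[0.2,-0.45,-0.02],"fingers":-0.5},{"turn":[0,0,0.04],"slide":[0.2,-0.45,-0.02],"fingers":-0.5},{"turn":[0,0,0.04],"slide":[0.2,-0.45,-0.02],"fingers":-0.5}]'
python3 - <<'E'
from h import *
rel([.4937,-.2663,.30],180)
E
```

```text
t: 6.53
eef_pos: [0.5226, 0.0855, 0.3095]
ee_rot: [3.141, -0.003, -2.686]
force: [1.3, 0.8, -0.5]
width: 0.0305
slide [ 0.3613 -0.6064  0.0201] turn [-0.0001 -0.0005  0.0725] rows 8.5 at [0.5226 0.0855 0.3095] [ 179.99   -0.18 -153.9 ] t 6.53
```

```bash
python3 -m crank '[{"turn":[0,0,0.0725],"slide":[0.361,-0.606,0],"fingers":-0.5},{"turn":[0,0,0.0725],"slide":[0.361,-0.606,0],"fingers":-0.5},{"turn":[0,0,0.0725],"slide":[0.361,-0.606,0],"fingers":-0.5},{"turn":[0,0,0.0725],"slide":[0.361,-0.606,0],"fingers":-0.5},{"turn":[0,0,0.0725],"slide":[0.361,-0.606,0],"fingers":-0.5}]'
python3 - <<'E'
from h import *
rel([.4937,-.2663,.25],180)
E
```

```text
t: 6.95
eef_pos: [0.5047, -0.122, 0.3095]
ee_rot: [-3.142, -0.003, 3.136]
force: [2.1, -0.5, -0.7]
width: 0.0306
slide [ 0.0199 -0.2887  0.119 ] turn [-0.     -0.0005 -0.0009] rows 3.8 at [ 0.5047 -0.122   0.3095] [-180.     -0.18  179.67] t 6.95
```

```bash
python3 -m crank '[{"turn":[0,0,0],"slide":[0.02,-0.288,0.1],"fingers":-0.5},{"turn":[0,0,0],"slide":[0.02,-0.288,0.1],"fingers":-0.5},{"turn":[0,0,0],"slide":[0.02,-0.288,0.119],"fingers":-0.5},{"turn":[0,0,0],"slide":[0.02,-0.288,0.119],"fingers":-0.5},{"turn":[0,0,0],"slide":[0.02,-0.288,0.119],"fingers":-0.5}]'
python3 -m crank '[{"turn":[0,0,0],"slide":[0,0,0],"fingers":-0.5},{"turn":[0,0,0],"slide":[0,0,0],"fingers":-0.5}]'
python3 - <<'E'
from h import *
rel([.4937,-.2663,.15],180);print(get_state()["force"])
E
```

```text
t: 7.37
eef_pos: [0.4927, -0.2673, 0.2459]
ee_rot: [3.14, -0.009, 3.137]
force: [0.8, 0.7, -1.0]
width: 0.0305
t: 7.53
eef_pos: [0.4955, -0.2641, 0.2504]
ee_rot: [3.141, -0.003, 3.14]
force: [0.2, -0.3, -0.3]
width: 0.0311
slide [ 0.003  -0.0045  0.2008] turn [ 0.0001 -0.0004 -0.0002] rows 2.4 at [ 0.4955 -0.2641  0.2504] [ 1.7997e+02 -1.4000e-01  1.7992e+02] t 7.53
[ 0.16511927 -0.27606756 -0.31223266]
```

```bash
python3 -m crank '[{"turn":[0,0,0],"slide":[0.003,-0.004,0.07],"fingers":-0.5},{"turn":[0,0,0],"slide":[0.003,-0.004,0.14],"fingers":-0.5},{"turn":[0,0,0],"slide":[0.003,-0.004,0.18],"fingers":-0.5},{"turn":[0,0,0],"slide":[0.003,-0.004,0.19],"fingers":-0.5},{"turn":[0,0,0],"slide":[0.003,-0.004,0.19],"fingers":-0.5}]'
python3 -m crank '[{"turn":[0,0,0],"slide":[0,0,0],"fingers":-0.5},{"turn":[0,0,0],"slide":[0,0,0],"fingers":-0.5},{"turn":[0,0,0],"slide":[0,0,0],"fingers":-0.5},{"turn":[0,0,0],"slide":[0,0,0],"fingers":-0.5}]'
python3 - <<'E'
from h import *
rel([.4937,-.2663,.13],180);print(get_state()["force"])
c=get_calibration("wrist")
cv2.imwrite("pics/w5.png",grab_frame("wrist")[:,:,::-1])
im=grab_frame("side")[:,:,::-1];cv2.imwrite("pics/s5.png",cv2.resize(im[150:260,290:420],None,fx=5,fy=5,interpolation=cv2.INTER_CUBIC))
E
```

```text
t: 7.95
eef_pos: [0.4942, -0.2651, 0.1558]
ee_rot: [3.141, -0.002, -3.141]
force: [0.7, 0.4, -0.8]
width: 0.0307
t: 8.28
eef_pos: [0.4954, -0.2662, 0.158]
ee_rot: [-3.141, 0.002, 3.141]
force: [-0.6, -0.2, -1.1]
width: 0.0306
slide [ 0.0034 -0.0002  0.056 ] turn [-0.0001  0.0004 -0.0001] rows 0.7 at [ 0.4954 -0.2662  0.158 ] [-1.7997e+02  1.4000e-01  1.7998e+02] t 8.28
[-0.58979986 -0.20343786 -1.14348823]
```

View pics/s5.png

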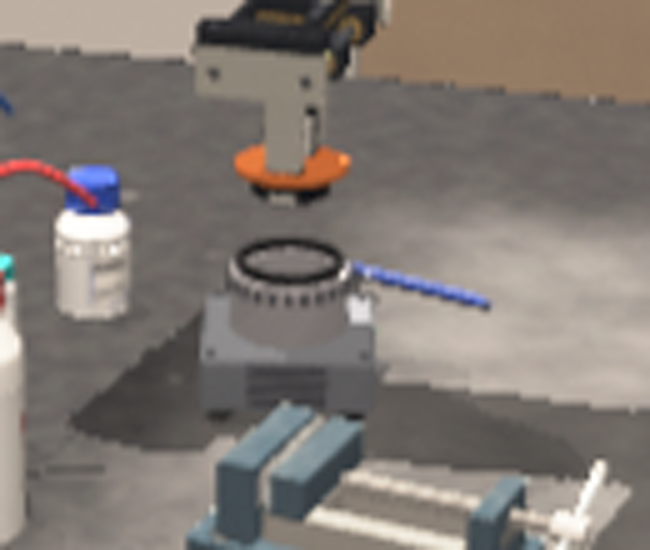

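View pics/w5.png

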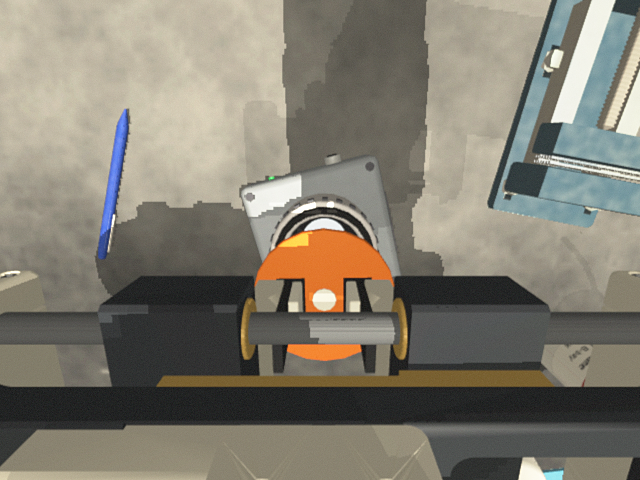

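```bash
python3 - <<'E'
from h import *
c=get_calibration("side")
for z in(.07,.08,.09,.1):print(z,proj(c,(.495,-.266,z)))
print(proj(c,(.4951,-.266,.137)), "seen deck ~", 290+292/5,150+166/5)
rel([.4937,-.2663,.13],180)
E
```

```text
0.07 (np.float64(347.8126014810558), np.float64(207.37375860368564))
0.08 (np.float64(347.8796676325161), np.float64(204.46318120768754))
0.09 (np.float64(347.9470822884456), np.float64(201.5374792039925))
0.1 (np.float64(348.01484817238855), np.float64(198.59653439458015))
(np.float64(348.2378186597852), np.float64(187.57725167272247)) seen deck ~ 348.4 183.2
slide [ 0.0025 -0.0001  0.0549] turn [-0.      0.0002 -0.0001] rows 0.7 at [ 0.4949 -0.2662  0.1574] [-1.7999e+02  8.0000e-02  1.7996e+02] t 8.38
```

```bash
python3 -m crank '[{"turn":[0,0,0],"slide":[0.0025,0,0.03],"fingers":-0.5},{"turn":[0,0,0],"slide":[0.0025,0,0.055],"fingers":-0.5},{"turn":[0,0,0],"slide":[0.0025,0,0.07],"fingers":-0.5},{"turn":[0,0,0],"slide":[0.0025,0,0.074],"fingers":-0.5},{"turn":[0,0,0],"slide":[0.0025,0,0.074],"fingers":-0.5}]'
python3 -m crank '[{"turn":[0,0,0],"slide":[0,0,0],"fingers":-0.5},{"turn":[0,0,0],"slide":[0,0,0],"fingers":-0.5},{"turn":[0,0,0],"slide":[0,0,0],"fingers":-0.5},{"turn":[0,0,0],"slide":[0,0,0],"fingers":-0.5}]'
python3 - <<'E'
from h import *
rel([.4937,-.2663,.10],180)
E
```

```text
t: 8.8
eef_pos: [0.4931, -0.2662, 0.1193]
ee_rot: [3.142, -0.001, 3.141]
force: [0.9, -0.1, -1.3]
width: 0.0304
t: 9.13
eef_pos: [0.4936, -0.2662, 0.1201]
ee_rot: [-3.141, 0.001, 3.141]
force: [-0.4, -0.1, -0.4]
width: 0.031
slide [-0.0001 -0.0002  0.0402] turn [-0.      0.0001 -0.0001] rows 0.5 at [ 0.4936 -0.2662  0.1201] [-1.7999e+02  5.0000e-02  1.7997e+02] t 9.13
```

```bash
python3 -m crank '[{"turn":[0,0,0],"slide":[0,0,0.006],"fingers":-0.5},{"turn":[0,0,0],"slide":[0,0,0.012],"fingers":-0.5},{"turn":[0,0,0],"slide":[0,0,0.018],"fingers":-0.5},{"turn":[0,0,0],"slide":[0,0,0.022],"fingers":-0.5},{"turn":[0,0,0],"slide":[0,0,0.024],"fingers":-0.5}]'
python3 -m crank '[{"turn":[0,0,0],"slide":[0,0,0.003],"fingers":-0.5},{"turn":[0,0,0],"slide":[0,0,0.006],"fingers":-0.5},{"turn":[0,0,0],"slide":[0,0,0.008],"fingers":-0.5},{"turn":[0,0,0],"slide":[0,0,0.010],"fingers":-0.5}]'
python3 - <<'E'
from h import *
rel([.4937,-.2663,.10],180)
E
```

```text
t: 9.55
eef_pos: [0.493, -0.2661, 0.107]
ee_rot: [3.141, -0.001, 3.141]
force: [-0.1, -0.2, -0.7]
width: 0.0308
t: 9.88
eef_pos: [0.4934, -0.2661, 0.1025]
ee_rot: [-3.142, -0.0, 3.141]
force: [0.3, 0.7, -1.3]
width: 0.0307
slide [-0.0007 -0.0003  0.005 ] turn [-0.     -0.     -0.0001] rows 0.1 at [ 0.4934 -0.2661  0.1025] [-180.     -0.    179.97] t 9.88
```

No contact yet and the force is near zero. Continuing in small steps.

```bash
python3 -m crank '[{"turn":[0,0,0],"slide":[0,0,0.003],"fingers":-0.5},{"turn":[0,0,0],"slide":[0,0,0.006],"fingers":-0.5},{"turn":[0,0,0],"slide":[0,0,0.008],"fingers":-0.5},{"turn":[0,0,0],"slide":[0,0,0.01],"fingers":-0.5},{"turn":[0,0,0],"slide":[0,0,0.01],"fingers":-0.5}]'
python3 -m crank '[{"turn":[0,0,0],"slide":[0,0,0.002],"fingers":-0.5},{"turn":[0,0,0],"slide":[0,0,0.004],"fingers":-0.5},{"turn":[0,0,0],"slide":[0,0,0.006],"fingers":-0.5},{"turn":[0,0,0],"slide":[0,0,0.006],"fingers":-0.5}]'
python3 -m crank '[{"turn":[0,0,0],"slide":[0,0,0.002],"fingers":-0.5},{"turn":[0,0,0],"slide":[0,0,0.004],"fingers":-0.5},{"turn":[0,0,0],"slide":[0,0,0.004],"fingers":-0.5}]'

```

```text
t: 10.3
eef_pos: [0.4934, -0.2662, 0.0978]
ee_rot: [-3.141, 0.0, 3.141]
force: [-1.0, 1.5, 3.2]
width: 0.0306
t: 10.63
eef_pos: [0.4934, -0.2662, 0.0951]
ee_rot: [-3.141, 0.0, 3.141]
force: [-3.1, 1.3, 6.5]
width: 0.0307
t: 10.88
eef_pos: [0.4934, -0.2662, 0.0934]
ee_rot: [-3.141, 0.001, 3.141]
force: [-3.1, 2.2, 9.7]
width: 0.0307
```

I felt first contact at TCP z≈0.099, and the force rises about 1.5 N/mm, like the gasket's spring. I'll ease the small sideways load and look.

```bash
python3 -m crank '[{"turn":[0,0,0],"slide":[0.0008,0.0005,0],"fingers":-0.5},{"turn":[0,0,0],"slide":[0.0016,0.001,0],"fingers":-0.5},{"turn":[0,0,0],"slide":[0.0016,0.001,0],"fingers":-0.5}]'
python3 - <<'E'
from h import *
s=get_state();print(s["eef_pos"],s["force"])
cv2.imwrite("pics/w6.png",grab_frame("wrist")[:,:,::-1][150:400,150:500])
im=grab_frame("side")[:,:,::-1];cv2.imwrite("pics/s6.png",cv2.resize(im[150:260,290:420],None,fx=5,fy=5,interpolation=cv2.INTER_CUBIC))
E
```

```text
t: 11.13
eef_pos: [0.4934, -0.2661, 0.0938]
ee_rot: [-3.14, 0.002, -3.142]
force: [-1.5, -0.3, 8.9]
width: 0.0308
[ 0.4933813  -0.26614029  0.09380415] [-1.50403942 -0.27432144  8.92441044]
```

View pics/s6.png

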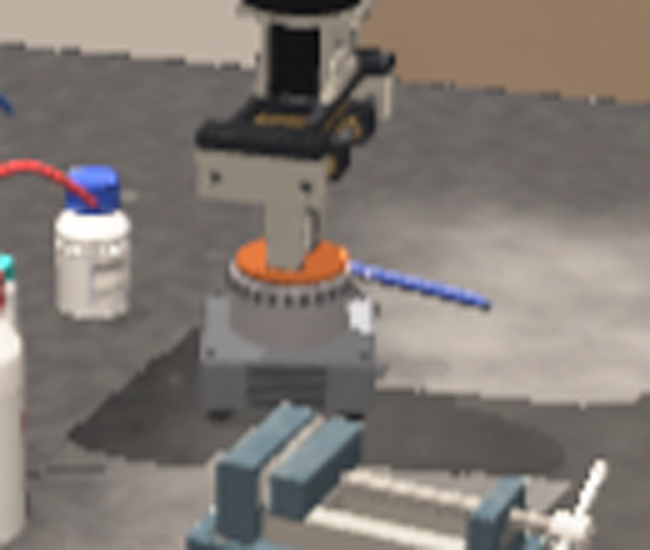

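View pics/w6.png

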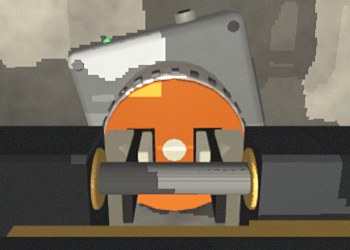

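The cap is seated centrally in the collar. Pressing about another 1 mm.

```bash
python3 -m crank '[{"turn":[0,0,0],"slide":[0,0,0.001],"fingers":-0.5},{"turn":[0,0,0],"slide":[0,0,0.002],"fingers":-0.5},{"turn":[0,0,0],"slide":[0,0,0.002],"fingers":-0.5},{"turn":[0,0,0],"slide":[0,0,0.002],"fingers":-0.5}]'
python3 -m crank '[{"turn":[0,0,0],"slide":[0,0,0.001],"fingers":-0.5},{"turn":[0,0,0],"slide":[0,0,0.001],"fingers":-0.5},{"turn":[0,0,0],"slide":[0,0,0.001],"fingers":-0.5}]'

```

```text
t: 11.57
eef_pos: [0.4934, -0.2661, 0.0929]
ee_rot: [-3.14, 0.002, -3.142]
force: [-2.4, 0.7, 10.1]
width: 0.0309
t: 11.82
eef_pos: [0.4934, -0.2662, 0.0925]
ee_rot: [-3.14, 0.002, -3.142]
force: [-1.6, 0.7, 10.7]
width: 0.031
```

It is about 6 mm down at roughly 11 N. Now I'll open slowly and keep the fingertips on the deck.

```bash
python3 -m crank '[{"turn":[0,0,0],"slide":[0,0,0],"fingers":-0.2},{"turn":[0,0,0],"slide":[0,0,0],"fingers":-0.15},{"turn":[0,0,0],"slide":[0,0,0],"fingers":-0.1},{"turn":[0,0,0],"slide":[0,0,0],"fingers":-0.05},{"turn":[0,0,0],"slide":[0,0,0],"fingers":0}]'
python3 -m crank '[{"turn":[0,0,0],"slide":[0,0,0],"fingers":0.05},{"turn":[0,0,0],"slide":[0,0,0],"fingers":0.1},{"turn":[0,0,0],"slide":[0,0,0],"fingers":0.15},{"turn":[0,0,0],"slide":[0,0,0],"fingers":0.15},{"turn":[0,0,0],"slide":[0,0,0],"fingers":0.15}]'
python3 - <<'E'
from h import *
s=get_state();print(s["eef_pos"],s["force"],s["width"])
cv2.imwrite("pics/w7.png",cv2.resize(grab_frame("wrist")[:,:,::-1][200:380,200:450],None,fx=3,fy=3))
E
```

```text
t: 12.23
eef_pos: [0.4936, -0.2664, 0.0924]
ee_rot: [-3.14, 0.002, -3.141]
force: [-1.1, -2.3, 7.6]
width: 0.0428
t: 12.65
eef_pos: [0.4939, -0.2665, 0.0925]
ee_rot: [-3.14, 0.003, -3.141]
force: [-1.1, -1.7, 8.9]
width: 0.0501
[ 0.49389189 -0.26650632  0.0925001 ] [-1.09007181 -1.68378816  8.8637145 ] 0.050125649921480296
```

View pics/w7.png

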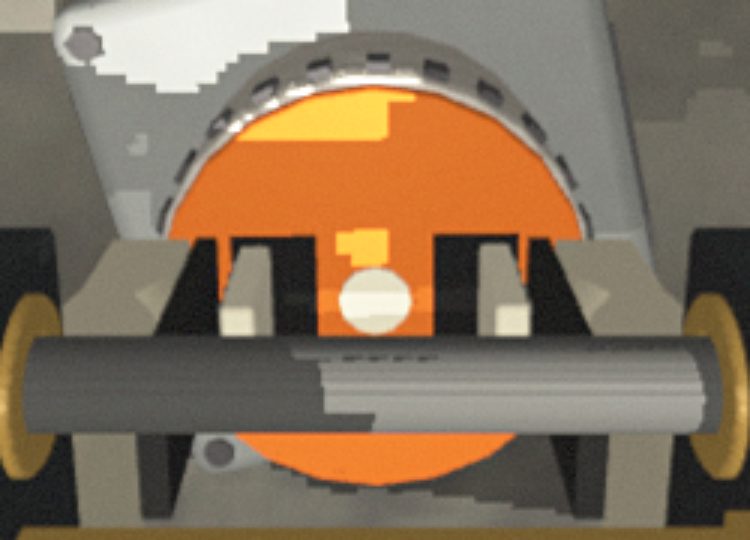

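The tabs have sprung out clear of the fingers, and the fingertips still hold the deck with 9 N. Now I'll retreat slowly straight up.

```bash
python3 -m crank '[{"turn":[0,0,0],"slide":[0,0,-0.004],"fingers":0.15},{"turn":[0,0,0],"slide":[0,0,-0.01],"fingers":0.2},{"turn":[0,0,0],"slide":[0,0,-0.02],"fingers":0.3},{"turn":[0,0,0],"slide":[0,0,-0.04],"fingers":0.364},{"turn":[0,0,0],"slide":[0,0,-0.06],"fingers":0.364}]'
python3 -m crank '[{"turn":[0,0,0],"slide":[0,0,-0.08],"fingers":0.364},{"turn":[0,0,0],"slide":[0,0,-0.16],"fingers":0.364},{"turn":[0,0,0],"slide":[0,0,-0.2],"fingers":0.364},{"turn":[0,0,0],"slide":[0,0,-0.24],"fingers":0.364},{"turn":[0,0,0],"slide":[-0.08,0,-0.26],"fingers":0.364}]'
python3 -m crank '[{"turn":[0,0,0],"slide":[-0.14,0,0],"fingers":0.364},{"turn":[0,0,0],"slide":[-0.14,0,0],"fingers":0.364},{"turn":[0,0,0],"slide":[-0.14,0,0],"fingers":0.364},{"turn":[0,0,0],"slide":[-0.14,0,0],"fingers":0.364},{"turn":[0,0,0],"slide":[-0.14,0,0],"fingers":0.364}]'
python3 - <<'E'
from h import *
s=get_state();print(s["eef_pos"],s["force"],s["width"])
c=get_calibration("wrist");np.save("w8.npy",c["pose"])
cv2.imwrite("pics/w8.png",grab_frame("wrist")[:,:,::-1])
im=grab_frame("side")[:,:,::-1];cv2.imwrite("pics/s8.png",cv2.resize(im[150:260,290:420],None,fx=5,fy=5,interpolation=cv2.INTER_CUBIC))
E
```

```text
t: 13.12
eef_pos: [0.4921, -0.2655, 0.1215]
ee_rot: [3.141, -0.001, 3.141]
force: [-0.3, -0.4, 0.6]
width: 0.059
t: 13.53
eef_pos: [0.5294, -0.266, 0.2571]
ee_rot: [-3.141, 0.005, 3.14]
force: [1.0, -0.9, 0.0]
width: 0.0597
t: 13.95
eef_pos: [0.6022, -0.2656, 0.2512]
ee_rot: [3.141, -0.001, 3.141]
force: [-1.3, -0.3, -0.2]
width: 0.0598
[ 0.60217007 -0.26558717  0.25123903] [-1.27414547 -0.30940356 -0.20759206] 0.05982386979563741
```

View pics/w8.png

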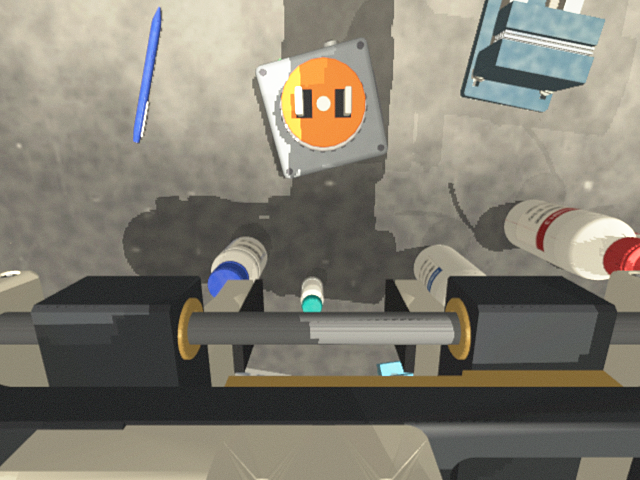

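View pics/s8.png

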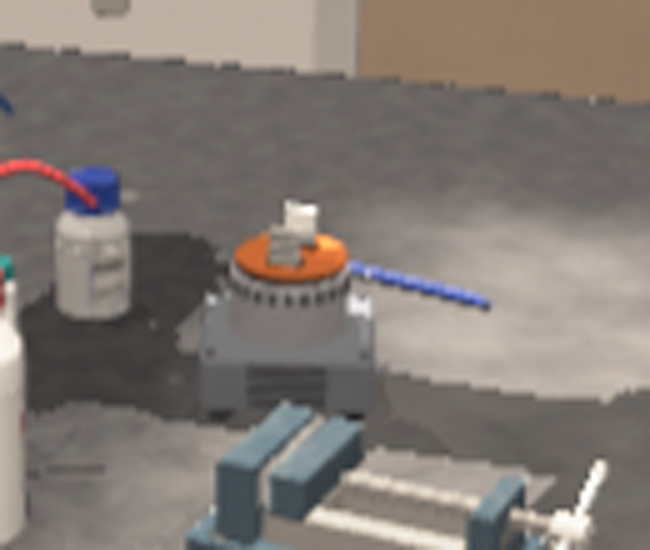

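The cap sits level in the collar at (323,103) with its tabs fully spread. I'll check it numerically before handing in.

```bash
python3 - <<'E'
from h import *
c=get_calibration("wrist");c["pose"]=np.load("w8.npy")
im=cv2.imread("pics/w8.png")
def fit(im,x0,y0,x1,y1):
    m=cv2.inRange(cv2.cvtColor(im[y0:y1,x0:x1],cv2.COLOR_BGR2HSV),(5,150,60),(28,255,255))
    ct=np.vstack([k for k in cv2.findContours(m,cv2.RETR_EXTERNAL,cv2.CHAIN_APPROX_NONE)[0] if len(k)>15])
    e=cv2.fitEllipse(cv2.convexHull(ct));return e[0][0]+x0,e[0][1]+y0,e[1]
e=fit(im,265,45,385,160);print(e,"cap",plane(c,e[0],e[1],.0945))
s=fit(grab_frame("side")[:,:,::-1].copy(),325,180,375,215);cs=get_calibration("side")
print(s,[(z,round(proj(cs,(.495,-.266,z))[1],2)) for z in(.088,.09,.092,.094,.096,.1)])
job_done()
E
```

```text
(323.0949935913086, 101.81647109985352, (83.24243927001953, 88.72398376464844)) cap [ 0.49391604 -0.2657501   0.0945    ]
(347.7346668243408, 200.8921413421631, (9.788597106933594, 21.61709976196289)) [(0.088, np.float64(202.12)), (0.09, np.float64(201.54)), (0.092, np.float64(200.95)), (0.094, np.float64(200.36)), (0.096, np.float64(199.77)), (0.1, np.float64(198.6))]
the job is handed in; nothing more can be done
```

The orange cap is in the port with its tabs spread, and it appears locked under the rim. I handed the job in at about 14 s of the 48 s allowed; no verdict is reported.

- **Grasp:** I pinched the tabs to their stops (31–32 mm) and lifted the cap clear of the bench, then carried it high over the bottles. None of them was touched.
- **Pressing:** I felt the gasket at TCP height 0.099 m and pressed about 6 mm further. The measured force peaked at about 11 N. I then opened slowly with the fingertips still on the deck, and retreated straight up.
- **Last checks:**
  - The cap's centre measures about 1 mm from the port axis (0.4939, -0.2658 against 0.495, -0.266).
  - It looks level, and the tabs stand about 45 mm apart, which is free.
  - The deck rose about 2.5 mm when released, which leaves the gasket about 3 mm down, as expected for a locked cap.
  - The wrist force was back to zero and the arm stands clear of everything.
- **Weaker evidence:**
  - Side-view heights are only good to a few millimetres, so the gasket depth rests on that rise and on the forces felt.
  - A sideways load of 2–3 N appeared while the plug went in. I eased it by a small shift, after which it was about 2 N or less.

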